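# Pack and close the tackle box

## Task

Pack up the tackle box: first put every lure on the table into the green box. Then slide the thin yellow lid flat along the table until its tab sticks out past the table's far edge (a good 4 cm), take it there by the tab, and lay it flat and square on the box so that it covers the box all round, letting go of it before touching the clips. Finally fold the four clips fully down onto the lid, opposite corners first: one clip, then the one diagonally opposite, and only then the other two; leave the other things on the table alone.

Things in the scene. Friction and masses are not known exactly. Their poses are not given: they have to be found in the camera images.
- table_edge (a point): the middle of the white folding table's far edge (the straight edge opposite the robot, running along y for the whole width, same x everywhere), at the top surface; beyond it is open air. The top is 40 mm thick
- box: open green tackle box, fixed to the table, outside 176 (x) x 116 (y) x 46 mm high, walls 4 mm, floor 4 mm. Origin: centre of the underside, on the table. Long side along its x. Its four clip hinges stand on the long (y) sides, 55 mm either way of the middle and 68 mm out
- rim (a point): centre of the tackle box's mouth at the height of its rim (46 mm); the lid's underside rests at this height
- lid: flat rigid yellow lid, 3 mm thick, 120 g: main plate 182 (x) x 122 (y) mm with a pull tab 50 mm wide in y, sticking out 45 mm at its +x end (from x = 91 to x = 136). Origin: centre of the main plate's underside. Starts flat on the table, the tab pointing roughly to the table's far edge. A fingertip pressed on top (about 10 N) drags it along
- lid_tab (a point): middle of the end of the lid's pull tab, at the underside, 136 mm from the lid's origin
- lure1: red hard fishing lure without hooks, 65 mm long (x), body 18 to 20 mm wide (y), 20 mm high, 45 g; origin: centre of its underside; lies flat. May be absent (None)
- lure2: blue hard fishing lure without hooks, 65 mm long (x), body 18 to 20 mm wide (y), 20 mm high, 45 g; origin: centre of its underside; lies flat. May be absent (None)
- lure3: orange hard fishing lure without hooks, 65 mm long (x), body 18 to 20 mm wide (y), 20 mm high, 45 g; origin: centre of its underside; lies flat. May be absent (None)
- lure4: green hard fishing lure without hooks, 65 mm long (x), body 18 to 20 mm wide (y), 20 mm high, 45 g; origin: centre of its underside; lies flat. May be absent (None)
- hinge_a (a point): point on the hinge line of the clip at the tackle box's +x +y corner (box frame), middle of the clip's width, 50.5 mm above the table. The clip is a black flat flap with a red ridge, 20 mm wide along box x, 28 mm long from this line, 4 mm thick (+0.5 to +4.5 mm above the line when closed). The clip of clip_a; clip_c is diagonally across from it
- clip_a (a joint): angle of the clip at hinge_a, rad. 0 = closed, lying level, pointing inward over the lid's edge; grows as it swings up and outward (1.57 upright, stop at 2.4, leaning far outward). Starts open at 1.9 to 2.3. Stiff friction hinge of 0.03 N m (about 1.5 N at its end), stays where it is left. A fingertip sweeping inward just over the hinge and then pressing down closes it
- hinge_b (a point): point on the hinge line of the clip at the tackle box's -x +y corner (box frame), middle of the clip's width, 50.5 mm above the table. The clip is a black flat flap with a red ridge, 20 mm wide along box x, 28 mm long from this line, 4 mm thick (+0.5 to +4.5 mm above the line when closed). The clip of clip_b; clip_d is diagonally across from it
- clip_b (a joint): angle of the clip at hinge_b, rad. 0 = closed, lying level, pointing inward over the lid's edge; grows as it swings up and outward (1.57 upright, stop at 2.4, leaning far outward). Starts open at 1.9 to 2.3. Stiff friction hinge of 0.03 N m (about 1.5 N at its end), stays where it is left. A fingertip sweeping inward just over the hinge and then pressing down closes it
- hinge_c (a point): point on the hinge line of the clip at the tackle box's -x -y corner (box frame), middle of the clip's width, 50.5 mm above the table. The clip is a black flat flap with a red ridge, 20 mm wide along box x, 28 mm long from this line, 4 mm thick (+0.5 to +4.5 mm above the line when closed). The clip of clip_c; clip_a is diagonally across from it
- clip_c (a joint): angle of the clip at hinge_c, rad. 0 = closed, lying level, pointing inward over the lid's edge; grows as it swings up and outward (1.57 upright, stop at 2.4, leaning far outward). Starts open at 1.9 to 2.3. Stiff friction hinge of 0.03 N m (about 1.5 N at its end), stays where it is left. A fingertip sweeping inward just over the hinge and then pressing down closes it
- hinge_d (a point): point on the hinge line of the clip at the tackle box's +x -y corner (box frame), middle of the clip's width, 50.5 mm above the table. The clip is a black flat flap with a red ridge, 20 mm wide along box x, 28 mm long from this line, 4 mm thick (+0.5 to +4.5 mm above the line when closed). The clip of clip_d; clip_b is diagonally across from it
- clip_d (a joint): angle of the clip at hinge_d, rad. 0 = closed, lying level, pointing inward over the lid's edge; grows as it swings up and outward (1.57 upright, stop at 2.4, leaning far outward). Starts open at 1.9 to 2.3. Stiff friction hinge of 0.03 N m (about 1.5 N at its end), stays where it is left. A fingertip sweeping inward just over the hinge and then pressing down closes it
- tape: grey roll of tape, 60 mm across, 24 high; not part of the job, leave it alone; origin: centre of its underside
- spool: metal line spool, 52 mm across, 34 high; not part of the job, leave it alone; origin: centre of its underside
- mug: blue mug, 80 mm across, 90 high; not part of the job, leave it alone; origin: centre of its underside
- wrench: steel wrench, lying on the table; not part of the job, leave it alone
- oil: black oil bottle, 52 mm across, 110 high; not part of the job, leave it alone; origin: centre of its underside
- decoy: wooden duck decoy, 170 mm long, 111 high; not part of the job, leave it alone; origin: centre of its underside
Not all that is in view belongs to the job. Leave any purple look-alike of the box alone.

How it is judged:
On the way, in this order (a step that is already met when the one before it is completed fails the run):
1. every lure present lies in the tackle box (x of lure1 in the frame of box between -0.084 and 0.084 m and y of lure1 in the frame of box between -0.054 and 0.054 m and z of each of lure1, lure2, lure3, lure4 in the frame of box below 0.035 m and linear speed of each of lure1, lure2, lure3, lure4 below 0.05 m/s and x of lure2 in the frame of box between -0.084 and 0.084 m and y of lure2 in the frame of box between -0.054 and 0.054 m and x of lure3 in the frame of box between -0.084 and 0.084 m and y of lure3 in the frame of box between -0.054 and 0.054 m and x of lure4 in the frame of box between -0.084 and 0.084 m and y of lure4 in the frame of box between -0.054 and 0.054 m), for 0.2 s.
2. the lid lies flat on the table with its tab at least 35 mm out past the far edge (x of lid_tab in the frame of table_edge above 0.035 m and height (world z) of lid between -0.004 and 0.006 m and angle between lid's own z axis and vertical below 0.05 rad), for 0.1 s.
3. the lid lies square on the rim, let go of, all four clips still open (horizontal distance between lid and rim below 0.01 m and angle between the x axis of lid and the x axis of box, either way round below 0.1 rad and z of lid in the frame of rim between -0.004 and 0.005 m and angle between lid's own z axis and vertical below 0.06 rad and linear speed of lid below 0.03 m/s and contact force between the fingers and lid below 0.2 N and value of joint each of clip_a, clip_b, clip_c, clip_d above 1 rad), for 0.2 s.
4. two diagonally opposite clips are down and the other two still open (((value of joint each of clip_a, clip_c below 0.15 rad and value of joint each of clip_b, clip_d above 1 rad) or (value of joint each of clip_b, clip_d below 0.15 rad and value of joint each of clip_a, clip_c above 1 rad))), for 0.1 s.
At the end, for the whole second after the job is handed in: every lure present lies inside the tackle box, at rest; the lid lies on the rim, its centre within 10 mm of the box's centre and square within 0.10 rad; all four clips are down (joint below 0.15 rad) (all of step 1 and horizontal distance between lid and rim below 0.01 m and angle between the x axis of lid and the x axis of box, either way round below 0.1 rad and z of lid in the frame of rim between -0.004 and 0.005 m and angle between lid's own z axis and vertical below 0.06 rad and linear speed of lid below 0.03 m/s and value of joint each of clip_a, clip_b, clip_c, clip_d below 0.15 rad); the robot touches nothing.
It fails at once if one of the other things on the table (roll of tape, line spool, mug, wrench, oil bottle, duck decoy) is pushed more than 30 mm from its place (distance of any of tape, spool, mug, wrench, oil, decoy from where it was at the start of the episode above 0.03 m).
Of lure1, lure2, lure3, lure4 only 3 to 4 are there at a start; the rules pass over those that are not, and their reading is None.
At some moment in a run one of lure1, lure2, lure3, lure4, lid may be knocked a few centimetres aside while the robot is not near it.
It also fails if it takes over 192 s, if anything falls off the work surface, if the arm or the gripper's body presses on something with over 40 N, if the wrist force passes 120 N, or if a joint passes its speed limit or range.

## Robot

A 6-joint arm with a two-finger parallel gripper is mounted at the origin on the work surface. World frame = base frame: x ahead of the robot, y to its left, z up, the work surface at z = 0. Lengths are in m, angles in rad, forces in N, time in s.
With the tool pointing down it reaches from about 0.35 to 0.875 m from the base axis. Payload 15.5 kg.
Tool frame: the origin (TCP) lies at the very end of the fingers, on their centre line; the grasp point (between the pads) lies 19 mm behind it (ctrl.grasp_offset is the distance from the TCP to the grasp point, in m); x points along the fingers, y is the direction in which the jaws open and shut, and the axes are right-handed (so a half turn about x gives the same grasp; the last joint's range is limited). The gripper opens to 85 mm and grips with 20 to 120 N. Pads are 22 mm wide; open, the fingers measure 114 mm over their backs; the gripper's body (76 mm by 85 mm) begins 54 mm behind the grasp point. The pads swing forward as they close: fully open they stand 13 mm farther back than shut.
Start: joints at [1.111, 0.494, 1.345, -0, 1.302, -0.096], TCP at [0.222, 0.584, 0.231] pointing down, gripper open.
Joint ranges: [-2.91, 2.91], [-0.82, 2.16], [0.22, 2.67], [-1.22, 4.37], [0.12, 2.79], [-3.08, 3.08]. Speed limits (rad/s): [1.89, 1.89, 2.57, 3.01, 3.01, 3.01].

## Interface

Orientations are given as a 3x3 rotation matrix whose columns are the frame's x, y, z axes.
In Python, from plant import ctrl gives the robot as it stands.
- The arm moves only by the shell command python3 -m pendant 'ROWS' [FORCE]. ROWS is JSON, a list of rows, each a list of 7 numbers: the shift along the tool's x, y, z in mm, then the turn, a rotation vector about the tool's x, y, z in units of 6 degrees (1.0 is 6 degrees), then the closure, from 0 (fully open) to 1 (shut). In form: [[tx, ty, tz, ax, ay, az, jaw], ...]. A call has 1 to 20 rows; each row shifts and turns the commanded pose from where the row before left it, along the tool's axes as they then stand; what a row does not reach is not made up. A row lasts 1/12 s, in which the tool goes at most 41.7 mm and 7.16 degrees, less where a joint would pass 70% of its speed; a pose out of reach is approached as far as the arm can. A call is refused whole if a number of a shift passes 41.7 or a number of a turn 1, either way. A call with a gripper value outside its range is refused whole. The fingers move at their own pace and stop on an object; FORCE is the grip in N (left out, the last holds). Time passes only in rows, so rows that do not move let the fingers close. It gives the time, the measured TCP pose, the force and the opening at its end, in the units of the state.
- ctrl.sense(): the state, without advancing time (a new reading comes with each control period).
- ctrl.capture(name): name is "side" or "top" or "wrist"; returns the picture (384x512x3 uint8, blue, green, red); there is no depth.
- ctrl.camera_model(name): a dict with "intrinsics" (3x3 intrinsics, pixels), "view" (4x4, takes a point from world to camera coordinates). Camera axes: x right, y up, looking along -z (the intrinsics and any distortion apply to the point x, -y, -z); pixel columns grow to the right and rows downward; lengths in m; the calibration is good to about 2 mm. A picture is of the moment at which its call begins: read the wrist's pose just before it. camera_model takes no time and is no camera call; for the wrist camera it gives the pose at the moment of the call.
- ctrl.job_done(): hands the job in, once; it reports no verdict.
The state is a dict: "t": time; "q": joint angles; "qd": joint speeds; "effort": joint torques, N m; "tcp_pos": TCP position; "tool_rot": TCP orientation; "ft_force": force on the tool from outside, world axes, zero at the start; "ft_torque": the same for the moment, N m; "grip_width": opening from 0.0 (shut) to 1.0 (fully open).
Only numpy, scipy, OpenCV 4.12 (cv2) and the standard library are available. Lean on these libraries where they do the work, as an engineer would, in place of code of your own. Each camera call takes 0.05 s, during which the arm holds its last target. There are 200 camera calls.

## Working session

There is one attempt and no reset: what is moved stays moved. The work goes in short steps, Python scripts to look and compute and a shell command to move; the robot and the scene stay as the last step left them, time stands still between calls to the robot, and variables do not carry over. Pictures are saved under pics/ and viewed, about 12 in all and at most 16, crops included, and the job is handed in when it is done.

```bash
ls; mkdir -p pics; python3 - <<'E'
from plant import ctrl
import cv2,numpy as np
s=ctrl.sense();print(s)
for n in ("side","top"):
    im=ctrl.capture(n);cv2.imwrite(f"pics/{n}0.png",im)
    m=ctrl.camera_model(n);print(n,np.round(m["intrinsics"],1).tolist(),np.round(m["view"],3).tolist(),[k for k in m])
print(ctrl.grasp_offset)
E
```

```text
pics
{'t': 0.0, 'q': array([ 1.11150252e+00,  4.94172148e-01,  1.34615075e+00, -1.00861903e-06,
        1.30250692e+00, -9.54929615e-02]), 'qd': array([ 0.00070452, -0.00023689, -0.00039663,  0.00054207, -0.00062733,
       -0.00145734]), 'effort': array([-1.08718818e-03, -8.82165813e+01, -3.83866310e+01, -3.43873007e-04,
        1.01814681e-02,  6.02298627e-06]), 'tcp_pos': array([0.22222027, 0.58376144, 0.23070047]), 'tool_rot': array([[-5.47583217e-04,  3.55828288e-01,  9.34551192e-01],
       [-1.10938536e-03,  9.34550540e-01, -3.55828690e-01],
       [-9.99999235e-01, -1.23162323e-03, -1.16993499e-04]]), 'ft_force': array([-0.43082705,  0.58608361, -0.86331729]), 'ft_torque': array([ 0.01675262, -0.07680643, -0.02993789]), 'grip_width': 0.9992163550469494}
side [[431.9, 0.0, 251.6], [0.0, 431.9, 196.8], [0.0, 0.0, 1.0]] [[0.816, -0.578, -0.015, -0.357], [0.443, 0.607, 0.66, -0.213], [-0.372, -0.545, 0.752, -1.281], [0.0, 0.0, 0.0, 1.0]] ['intrinsics', 'view']
top [[437.3, 0.0, 254.0], [0.0, 437.3, 186.8], [0.0, 0.0, 1.0]] [[-0.0, -1.0, 0.007, -0.021], [0.992, 0.001, 0.128, -0.425], [-0.128, 0.007, 0.992, -1.466], [0.0, 0.0, 0.0, 1.0]] ['intrinsics', 'view']
0.0187
```

View pics/top0.png

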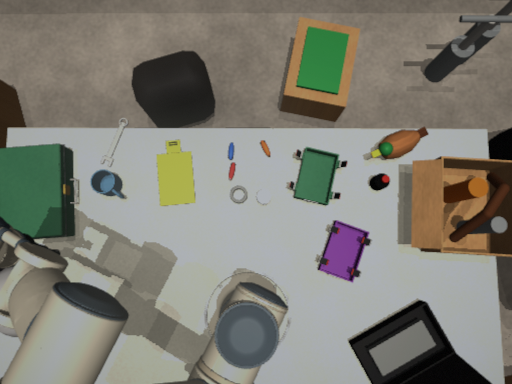

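View pics/side0.png

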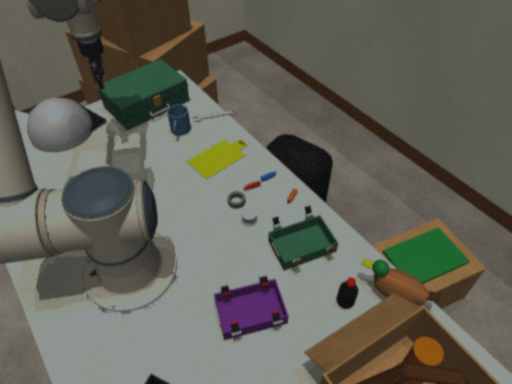

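The top view shows red (232,171), blue (231,151) and orange (265,149) lures and no green one. The lid is at (176,175), the box at (318,176), and the table edge near row 128. Next I'll measure these.

```bash
cat > h.py <<'E'
from plant import ctrl
import cv2,numpy as np
from scipy.spatial.transform import Rotation as R
def cap(n,name=None):
    m=ctrl.camera_model(n); im=ctrl.capture(n)
    if name: cv2.imwrite(f"pics/{name}.png",im)
    return im,m
def cast(m,uv,z):
    K,V=m["intrinsics"],m["view"]; uv=np.atleast_2d(np.asarray(uv,float))
    d=np.c_[(uv-K[:2,2])/[K[0,0],K[1,1]],np.ones(len(uv))]*[1,-1,-1]
    d=d@V[:3,:3]; c=-V[:3,:3].T@V[:3,3]
    return c+d*((z-c[2])/d[:,2])[:,None]
def proj(m,p):
    c=np.atleast_2d(p)@m["view"][:3,:3].T+m["view"][:3,3]; c=c*[1,-1,-1]
    return (c[:,:2]/c[:,2:])@np.diag([m["intrinsics"][0,0],m["intrinsics"][1,1]])+m["intrinsics"][:2,2]
HUE=dict(red=[(0,4),(172,180)],orange=[(5,17)],yellow=[(22,35)],green=[(50,90)],blue=[(100,122)],purple=[(130,160)])
def mask(im,c,smin=110,vmin=50):
    h=cv2.cvtColor(im,cv2.COLOR_BGR2HSV); m=np.zeros(h.shape[:2],np.uint8)
    for a,b in HUE[c]: m|=cv2.inRange(h,(a,smin,vmin),(b,255,255))
    return m
def blobs(mk,amin=20):
    cs,_=cv2.findContours(mk,cv2.RETR_EXTERNAL,cv2.CHAIN_APPROX_NONE)
    return sorted([c[:,0] for c in cs if cv2.contourArea(c)>=amin],key=lambda c:-cv2.contourArea(c))
def rect(m,c,z):
    """world min-area rect of contour on plane z: centre, long,short (mm), angle of long axis deg"""
    p=cast(m,c,z)[:,:2]; (cx,cy),(w,h),a=cv2.minAreaRect((p*1000).astype(np.float32))
    if w<h: w,h,a=h,w,a+90
    return np.round([cx,cy,w,h,(a+90)%180-90],1)
def delta(pos,yaw=None):
    """tool-axis shift mm to world pos; turn in 6deg units about tool x to bring jaw axis to yaw (deg, mod 180)"""
    s=ctrl.sense(); T=s["tool_rot"]; d=T.T@(np.array(pos)-s["tcp_pos"])*1000
    out=[np.round(d,1).tolist()]
    if yaw is not None:
        j=T[:,1]; cur=np.degrees(np.arctan2(j[1],j[0])); e=(yaw-cur+90)%180-90
        out.append(("turn about x (units)",round(-e/6,2)))
    return out
E
python3 - <<'E'
from h import *
for n in ("top","side"):
    im=cv2.imread(f"pics/{n}0.png"); m=ctrl.camera_model(n)
    for c,z in (("red",.012),("orange",.012),("blue",.012),("yellow",.003),("green",.046)):
        for b in blobs(mask(im,c))[:5]:
            print(n,c,b.mean(0).round(),rect(m,b,z))
m=ctrl.camera_model("top"); im=cv2.imread("pics/top0.png"); g=im.mean(2)
for u in (140,220,280,330):
    col=g[110:150,u]; r=110+np.argmax(np.diff(col)); print(u,r,cast(m,[[u,r+.5]],0)[0].round(4))
E
```

```text
top red [232. 170.] [484.2  56.4  53.6  15.  -10.8]
top red [385. 179.] [ 456.  -473.4   24.5   24.5    0. ]
top orange [466. 210.] [ 367.2 -735.5  344.6  335.3   86.1]
top orange [320.  68.] [ 853.4 -257.3  358.   223.5  -11.6]
top orange [402. 142.] [ 589.7 -547.9  172.1   81.5  -65.6]
top orange [265. 148.] [563.4 -59.2  56.9  15.7  25.9]
top blue [231. 151.] [5.544e+02 6.110e+01 5.330e+01 1.050e+01 3.000e-01]
top yellow [175. 174.] [480.6 254.6 224.7 119.3   5.7]
top yellow [376. 153.] [ 547.8 -447.6   31.8   23.6  -63.5]
top green [ 34. 188.] [407.  731.2 307.4 199.8   4.2]
top green [322.  60.] [ 871.8 -260.   224.   145.7  -11.5]
top green [316. 180.] [ 456.2 -232.7  176.6  107.4   -6.6]
top green [386. 148.] [ 554.7 -470.2   44.5   38.3  -89.9]
side red [351. 282.] [ 486.6 -417.4   28.9   26.8   54.2]
side red [252. 185.] [479.1  54.9  54.9  20.  -11.7]
side orange [412. 317.] [ 574.7 -510.1  534.5  502.4  -35.6]
side orange [170.  44.] [ 717.4 1093.9 1103.7  675.9   71. ]
side orange [80. 73.] [ 254.2 1175.   667.4  137.3   77.1]
side orange [292. 195.] [560.2 -61.1  59.6  16.6  25.4]
side blue [178. 119.] [448.3 523.1 178.6  69.1  63.1]
side blue [268. 176.] [549.1  59.9  56.9  17.9  -1.6]
side yellow [219. 156.] [476.4 253.5 223.4 120.1   5.9]
side yellow [368. 263.] [ 578.2 -397.4   33.4   20.9  -68.9]
side green [426. 256.] [ 702.5 -490.3  202.2  133.7  -11.5]
side green [141.  85.] [422.9 785.6 314.6 210.6   4.1]
side green [300. 241.] [ 449.4 -238.   161.1  108.3  -14. ]
side green [380. 268.] [ 569.4 -444.2   45.8   42.7   54.1]
140 127 [0.6393 0.3819 0.    ]
220 127 [0.6398 0.0994 0.    ]
280 127 [ 0.6401 -0.113   0.    ]
330 127 [ 0.6404 -0.2903  0.    ]
```

```bash
python3 - <<'E'
from h import *
im=cv2.imread("pics/top0.png")
cv2.imwrite("pics/topz.png",cv2.resize(im[118:268,150:370],None,fx=3.6,fy=3.6,interpolation=cv2.INTER_CUBIC))
E
```

```text
(no output)
```

View pics/topz.png

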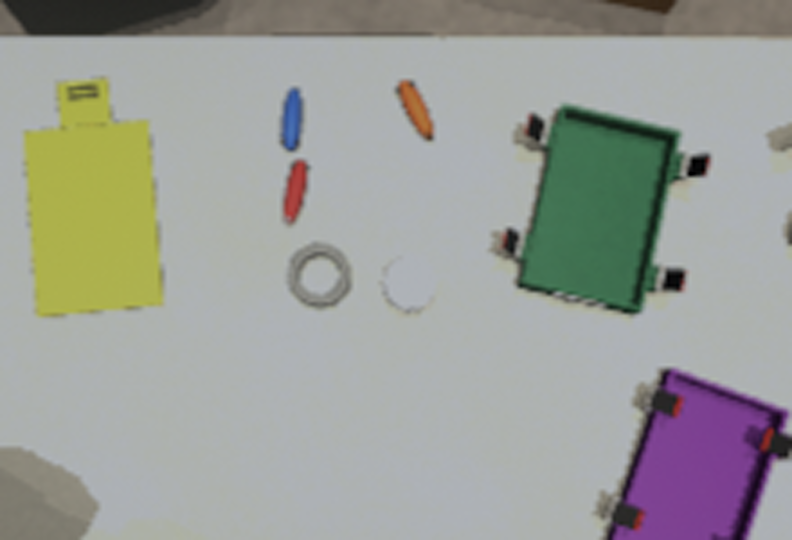

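The zoomed crop confirms three lures, with the red and blue ones end to end. The box is yawed about -13.5° and its clips lean open. The lid's tab points up at the edge, about 4 cm short of it. First I'll go above the red lure.

```bash
python3 - <<'E'
from h import *
print(delta((.482,.0555,.15),79))
E
```

```text
[[81.2, -401.2, 430.7], ('turn about x (units)', np.float64(-1.64))]
```

```bash
python3 -m pendant '[[0,-25,27,0,0,0,0],[0,-25,27,0,0,0,0],[0,-25,27,0,0,0,0],[0,-25,27,0,0,0,0],[5,-25,27,0,0,0,0],[5,-25,27,0,0,0,0],[5,-25,27,0,0,0,0],[5,-25,27,0,0,0,0],[5,-25,27,0,0,0,0],[5,-25,27,0,0,0,0],[5,-25,27,0,0,0,0],[5,-25,27,0,0,0,0],[8,-25,27,0,0,0,0],[8,-25,27,0,0,0,0],[8,-25,27,0,0,0,0],[8,-26,26,0,0,0,0],[0,0,0,-0.8,0,0,0],[0,0,0,-0.8,0,0,0],[0,0,0,0,0,0,0]]' 40
python3 - <<'E'
from h import *
im,m=cap("wrist","w1"); print(np.round(m["view"],3).tolist(), m["intrinsics"].round().tolist())
for c,z in (("red",.012),("blue",.012),("orange",.012)):
    for b in blobs(mask(im,c),100)[:3]: print(c,b.mean(0).round(),rect(m,b,z))
t,mt=cap("top"); 
for c in("red","blue","orange"):
    for b in blobs(mask(t,c),20)[:5]:
        r=rect(mt,b,.012)
        if 45<r[2]<75: print("top",c,r)
print(delta((.482,.0555,.003),79))
E
```

```text
t: 1.68
tcp_pos: [0.4824, 0.0553, 0.1589]
tool_rot: [[-0.001, 0.192, 0.981], [0.0, 0.981, -0.192], [-1.0, -0.0, -0.001]]
ft_force: [-0.8, 0.3, -0.6]
grip_width: 1.0
[[0.193, 0.981, 0.0, -0.148], [-0.945, 0.186, -0.271, 0.461], [-0.266, 0.052, 0.963, -0.182], [0.0, 0.0, 0.0, 1.0]] [[289.0, 0.0, 254.0], [0.0, 289.0, 193.0], [0.0, 0.0, 1.0]]
red [255. 178.] [483.2  56.5  61.1  17.6 -10.6]
blue [271. 241.] [554.6  60.3  59.4  18.3  -4.9]
orange [176. 276.] [573.2 -53.8  38.5  20.3   6.3]
orange [207. 318.] [635.9 -30.5  19.1  14.   78.9]
top orange [666.1 813.9  61.5  50.8  11.8]
top orange [563.4 -59.2  56.9  15.7  25.9]
[[156.2, -0.6, -0.1], ('turn about x (units)', np.float64(-0.07))]
```

View pics/w1.png

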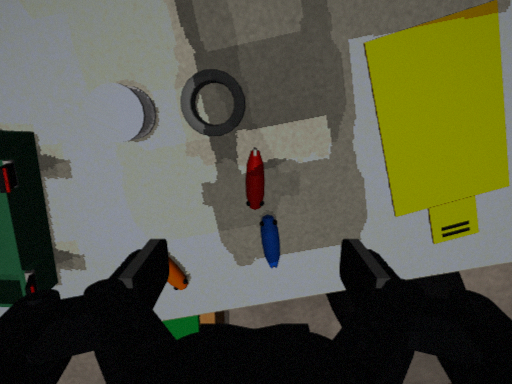

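The wrist picture shows red at (255,178) and blue at (271,241), both inside the jaw zone. The wrist and top measurements agree within 2 mm, so I'll grasp red.

```bash
python3 -m pendant '[[38,1,1,0,0,0,0],[38,0,0,0,0,0,0],[38,0,0,0,0,0,0],[30,0,0,0,0,0,0],[11,0,0,0,0,0,0],[0,0,0,0,0,0,0.8],[0,0,0,0,0,0,1],[0,0,0,0,0,0,1],[0,0,0,0,0,0,1],[0,0,0,0,0,0,1],[0,0,0,0,0,0,1],[0,0,0,0,0,0,1],[0,0,0,0,0,0,1],[-20,0,0,0,0,0,1],[-40,0,0,0,0,0,1],[-40,0,0,0,0,0,1],[-40,0,0,0,0,0,1],[0,0,0,0,0,0,1]]' 40
python3 - <<'E'
from h import *
t,m=cap("top","top2")
s,ms=cap("side")
for im,mm in((t,m),(s,ms)):
  for b in blobs(mask(im,"green",80,30),300):
    r=rect(mm,b,.046)
    if 150<r[2]<200: print(r,cv2.boxPoints(cv2.minAreaRect(b.astype(np.float32))).round(1).tolist())
E
```

```text
t: 3.28
tcp_pos: [0.4867, 0.0568, 0.1511]
tool_rot: [[0.01, 0.195, 0.981], [-0.0, 0.981, -0.195], [-1.0, 0.002, 0.01]]
ft_force: [2.4, -0.2, 1.7]
grip_width: 0.202
[ 460.1 -232.4  177.1  124.4  -13.5] [[292.8999938964844, 197.1999969482422], [304.29998779296875, 146.8000030517578], [340.29998779296875, 154.89999389648438], [328.8999938964844, 205.3000030517578]]
[ 452.6 -240.6  179.9  140.6  -13.5] [[266.5, 231.5], [324.29998779296875, 210.1999969482422], [338.5, 248.89999389648438], [280.70001220703125, 270.1000061035156]]
```

```bash
python3 -m pendant '[[0,-36,0,0,0,0,1],[-6,-36,0,0,0,0,1],[-6,-36,2,0,0,0,1],[-6,-36,2,0,0,0,1],[-6,-36,2,0,0,0,1],[-6,-36,3,0,0,0,1],[0,-36,3,0,0,0,1],[0,-30,3,0,0,0,1],[0,0,3,0.4,0,0,1],[0,0,0,0,0,0,1],[0,0,0,0,0,0,1]]'
python3 - <<'E'
from h import *
print(delta((.458,-.233,.181),76.5))
im,m=cap("wrist","w2")
for b in blobs(mask(im,"green",80,20),1500)[:2]: print(b.mean(0),rect(m,b,.046))
print(proj(m,[.458,-.233,.046]))
E
```

```text
t: 4.3
tcp_pos: [0.4456, -0.2229, 0.1732]
tool_rot: [[-0.002, 0.236, 0.972], [0.001, 0.972, -0.236], [-1.0, 0.001, -0.002]]
ft_force: [0.1, 0.7, -0.8]
grip_width: 0.197
[[-7.8, -6.9, 14.4], ('turn about x (units)', np.float64(-0.02))]
[246.95892351 187.57082153] [ 456.1 -232.   160.5  131.2  -12.6]
[[245.7679972  199.62217898]]
```

View pics/w2.png

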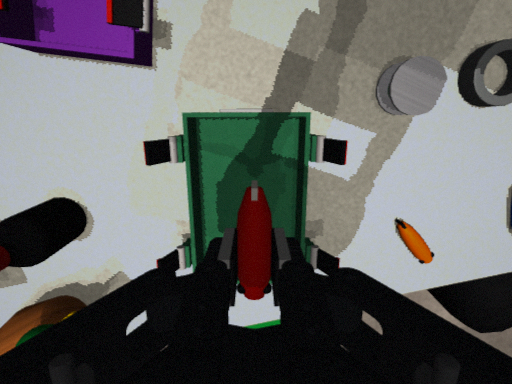

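The wrist view shows the box's -x rim corners at (184,113) and (310,113), with red gripped centrally. I'll fix the box pose from those corners.

```bash
python3 - <<'E'
from h import *
im=cv2.imread("pics/w2.png"); m=ctrl.camera_model("wrist")
c=cast(m,[[184,113],[310,113]],.046); print(c.round(4),np.linalg.norm(c[0]-c[1]))
d=c[1]-c[0]; y=d/np.linalg.norm(d); x=np.array([y[1],-y[0],0]); ctr=c.mean(0)+.088*x
print("yaw",np.degrees(np.arctan2(x[1],x[0])),ctr)
B=np.array([x,y]).T
for p in((-38,-22),(40,-22),(0,24)): 
    w=ctr+x*p[0]/1e3+y*p[1]/1e3; print(p,w.round(3),delta((w[0],w[1],.012),np.degrees(np.arctan2(y[1],y[0]))))
E
```

```text
[[ 0.3662 -0.2668  0.046 ]
 [ 0.3928 -0.1568  0.046 ]] 0.11316961768221326
yaw -13.589018756095118 [ 0.46508123 -0.23244753  0.046     ]
(-38, -22) [ 0.423 -0.245  0.046] [[161.4, -27.4, -16.5], ('turn about x (units)', np.float64(0.0))]
(40, -22) [ 0.499 -0.263  0.046] [[161.3, -27.4, 61.5], ('turn about x (units)', np.float64(0.0))]
(0, 24) [ 0.471 -0.209  0.046] [[161.4, 18.6, 21.5], ('turn about x (units)', np.float64(0.0))]
```

```bash
python3 -m pendant '[[0,-27,-16,0,0,0,1],[30,0,0,0,0,0,1],[38,0,0,0,0,0,1],[38,0,0,0,0,0,1],[30,0,0,0,0,0,1],[18,0,0,0,0,0,1],[8,0,0,0,0,0,1],[0,0,0,0,0,0,1],[0,0,0,0,0,0,0.67],[0,0,0,0,0,0,0.67],[0,0,0,0,0,0,0.67],[0,0,0,0,0,0,0.67],[-20,0,0,0,0,0,0.67],[-40,0,0,0,0,0,0.67],[-40,0,0,0,0,0,0.67],[-40,0,0,0,0,0,0.5],[-20,0,0,0,0,0,0.2],[0,0,0,0,0,0,0.2]]'
python3 - <<'E'
from h import *
t,m=cap("top","top3")
for c in("red","blue","orange"):
    for b in blobs(mask(t,c),15)[:6]:
        r=rect(m,b,.012)
        if 30<r[2]<75: print("top",c,r)
print(delta((.553,.0605,.15),87),delta((.562,-.0595,.15),115.7))
E
```

```text
t: 5.85
tcp_pos: [0.4262, -0.2471, 0.1774]
tool_rot: [[0.007, 0.236, 0.972], [-0.005, 0.972, -0.236], [-1.0, -0.003, 0.008]]
ft_force: [0.3, 0.2, 1.3]
grip_width: 0.746
top blue [5.597e+02 6.120e+01 4.270e+01 1.050e+01 3.000e-01]
top orange [563.4 -59.2  56.9  15.7  25.9]
[[24.7, 328.6, 51.3], ('turn about x (units)', np.float64(-1.77))] [[25.1, 214.1, 88.4], ('turn about x (units)', np.float64(-6.56))]
```

```bash
python3 -m pendant '[[0,27,11,0,0,0,0],[0,27,11,0,0,0,0],[0,27,11,0,0,0,0],[0,27,11,0,0,0,0],[0,27,11,0,0,0,0],[0,27,11,0,0,0,0],[0,27,11,0,0,0,0],[0,25,11,0,0,0,0],[0,0,0,-0.94,0,0,0],[0,0,0,-0.94,0,0,0],[0,0,0,-0.94,0,0,0],[0,0,0,-0.94,0,0,0],[0,0,0,-0.94,0,0,0],[0,0,0,-0.94,0,0,0],[0,0,0,-0.94,0,0,0],[0,0,0,0,0,0,0],[0,0,0,0,0,0,0]]'
python3 - <<'E'
from h import *
im,m=cap("wrist","w3"); print(ctrl.sense()["q"].round(2))
for c in("red","blue","orange"):
    for b in blobs(mask(im,c),80)[:3]: print(c,b.mean(0).round(),rect(m,b,.012))
print(delta((.562,-.0595,.003),115.7))
E
```

```text
t: 7.32
tcp_pos: [0.56, -0.0585, 0.1717]
tool_rot: [[-0.001, -0.433, 0.901], [0.0, 0.901, 0.433], [-1.0, 0.001, -0.001]]
ft_force: [-0.6, 0.6, 0.5]
grip_width: 0.996
[-0.21  0.47  1.57  0.    1.1  -2.23]
blue [352. 216.] [554.2  59.1  61.4  20.6  -3.5]
orange [ 94. 230.] [ 712.7 -183.5  173.1  112.4  -11.6]
orange [251. 178.] [563.9 -60.4  61.5  18.3  25.9]
[[168.8, -1.8, 1.4], ('turn about x (units)', np.float64(-0.01))]
```

```bash
python3 -m pendant '[[38,-2,2,0,0,0,0],[38,0,0,0,0,0,0],[38,0,0,0,0,0,0],[38,0,0,0,0,0,0],[17,0,0,0,0,0,0],[0,0,0,0,0,0,0.8],[0,0,0,0,0,0,1],[0,0,0,0,0,0,1],[0,0,0,0,0,0,1],[0,0,0,0,0,0,1],[0,0,0,0,0,0,1],[0,0,0,0,0,0,1],[0,0,0,0,0,0,1],[-20,0,0,0,0,0,1],[-40,0,0,0,0,0,1],[-40,0,0,0,0,0,1],[-40,0,0,0,0,0,1],[-30,0,0,0,0,0,1],[0,0,0,0,0,0,1]]'
python3 -m pendant '[[0,0,0,0.94,0,0,1],[0,0,0,0.94,0,0,1],[0,0,0,0.94,0,0,1],[0,0,0,0.94,0,0,1],[0,0,0,0.94,0,0,1],[0,0,0,0.94,0,0,1],[0,0,0,0.9,0,0,1],[0,0,0,0,0,0,1],[0,0,0,0,0,0,1]]'
python3 - <<'E'
from h import *
print(delta((.498,-.263,.012),76.4))
E
```

```text
t: 8.95
tcp_pos: [0.566, -0.0601, 0.1802]
tool_rot: [[0.01, -0.436, 0.9], [-0.002, 0.9, 0.436], [-1.0, -0.006, 0.008]]
ft_force: [1.7, -0.2, 0.4]
grip_width: 0.198
t: 9.7
tcp_pos: [0.563, -0.0595, 0.1735]
tool_rot: [[0.0, 0.229, 0.973], [-0.0, 0.973, -0.229], [-1.0, 0.0, 0.0]]
ft_force: [-0.1, -0.1, -0.9]
grip_width: 0.199
[[161.5, -213.0, -16.7], ('turn about x (units)', np.float64(0.06))]
```

```bash
python3 -m pendant '[[0,-36,-3,0,0,0,1],[0,-36,-3,0,0,0,1],[0,-36,-3,0,0,0,1],[0,-36,-3,0,0,0,1],[0,-36,-3,0,0,0,1],[0,-33,-2,0,0,0,1],[0,0,0,0,0,0,1],[0,0,0,0,0,0,1],[38,0,0,0,0,0,1],[38,0,0,0,0,0,1],[38,0,0,0,0,0,1],[30,0,0,0,0,0,1],[18,0,0,0,0,0,1],[0,0,0,0,0,0,1],[0,0,0,0,0,0,1]]'
python3 -m pendant '[[0,0,0,0,0,0,0.67],[0,0,0,0,0,0,0.67],[0,0,0,0,0,0,0.67],[0,0,0,0,0,0,0.67],[-20,0,0,0,0,0,0.67],[-40,0,0,0,0,0,0.67],[-40,0,0,0,0,0,0.67],[-40,0,0,0,0,0,0.5],[-20,0,0,0,0,0,0.2],[0,0,0,0,0,0,0],[0,0,0,0,0,0,0]]'
python3 - <<'E'
from h import *
print(delta((.553,.060,.15),86.5))
im,m=cap("wrist","w4")
E
```

```text
t: 10.95
tcp_pos: [0.4971, -0.2616, 0.0106]
tool_rot: [[-0.001, 0.229, 0.973], [0.001, 0.973, -0.229], [-1.0, 0.001, -0.002]]
ft_force: [-0.3, 0.1, -0.2]
grip_width: 0.199
t: 11.87
tcp_pos: [0.4977, -0.2631, 0.1729]
tool_rot: [[0.003, 0.232, 0.973], [-0.002, 0.973, -0.232], [-1.0, -0.001, 0.003]]
ft_force: [-0.3, -0.2, -0.3]
grip_width: 0.878
[[22.5, 327.2, -21.1], ('turn about x (units)', np.float64(-1.65))]
```

View pics/w4.png

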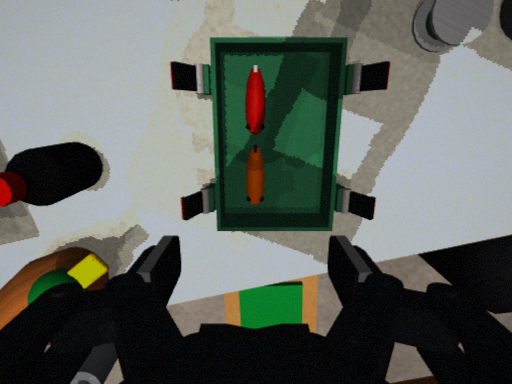

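Red (256,101) and orange (256,176) lie in the box. The rim's outer corners are at about (210,39), (347,38), (335,230) and (217,230).

```bash
python3 - <<'E'
from h import *
im=cv2.imread("pics/w4.png"); m=ctrl.camera_model("wrist")
c=cast(m,[[210,39],[347,38],[335,230],[217,230]],.046); print((c*1000).round(1).tolist(),c.mean(0))
d=c[2]+c[3]-c[0]-c[1]; print(np.degrees(np.arctan2(d[1],d[0])),np.linalg.norm(d)/2,np.linalg.norm(c[0]-c[1]),np.linalg.norm(c[2]-c[3]))
E
python3 -m pendant '[[0,36,-2,0,0,0,0],[0,36,-2,0,0,0,0],[0,36,-2,0,0,0,0],[0,36,-3,0,0,0,0],[0,36,-3,0,0,0,0],[0,36,-3,0,0,0,0],[0,36,-3,0,0,0,0],[0,36,-3,0,0,0,0],[0,39,0,0,0,0,0],[0,0,0,-0.8,0,0,0],[0,0,0,-0.8,0,0,0],[0,0,0,0,0,0,0],[0,0,0,0,0,0,0]]'
python3 - <<'E'
from h import *
im,m=cap("wrist")
for b in blobs(mask(im,"blue"),80)[:3]: r=rect(m,b,.012);print(r,delta((r[0]/1e3,r[1]/1e3,.003),r[4]+90))
E
```

```text
[[366.1, -268.3, 46.0], [391.9, -156.9, 46.0], [560.8, -193.9, 46.0], [533.4, -308.4, 46.0]] [ 0.46305426 -0.23186559  0.046     ]
-12.919537030852684 0.17248316735413316 0.11437617892199015 0.11771594965460806
t: 13.0
tcp_pos: [0.5519, 0.0602, 0.1702]
tool_rot: [[-0.002, 0.069, 0.998], [-0.0, 0.998, -0.069], [-1.0, -0.0, -0.002]]
ft_force: [-0.0, -0.7, -0.5]
grip_width: 0.999
[553.9  60.3  61.2  18.1  -3.5] [[167.4, 0.5, 2.1], ('turn about x (units)', np.float64(-0.08))]
```

```bash
python3 -m pendant '[[38,0,2,0,0,0,0],[38,0,0,0,0,0,0],[38,0,0,0,0,0,0],[38,0,0,0,0,0,0],[15,0,0,0,0,0,0],[0,0,0,0,0,0,0.8],[0,0,0,0,0,0,1],[0,0,0,0,0,0,1],[0,0,0,0,0,0,1],[0,0,0,0,0,0,1],[0,0,0,0,0,0,1],[0,0,0,0,0,0,1],[0,0,0,0,0,0,1],[-20,0,0,0,0,0,1],[-40,0,0,0,0,0,1],[-40,0,0,0,0,0,1],[-40,0,0,0,0,0,1],[-30,0,0,0,0,0,1],[0,0,0,0.85,0,0,1],[0,0,0,0.85,0,0,1]]'
python3 - <<'E'
from h import *
print(delta((.469,-.2075,.011),76.6))
E
```

```text
t: 14.72
tcp_pos: [0.5557, 0.0601, 0.1773]
tool_rot: [[0.005, 0.246, 0.969], [0.0, 0.969, -0.246], [-1.0, 0.001, 0.005]]
ft_force: [-0.5, 0.4, -2.1]
grip_width: 0.203
[[165.8, -280.9, -19.2], ('turn about x (units)', np.float64(-0.14))]
```

```bash
python3 -m pendant '[[0,-35,-3,0,0,0,1],[0,-35,-3,0,0,0,1],[0,-35,-3,0,0,0,1],[0,-35,-2,0,0,0,1],[0,-35,-2,0,0,0,1],[0,-35,-2,0,0,0,1],[0,-35,-2,0,0,0,1],[0,-35,-2,-0.1,0,0,1],[0,0,0,0,0,0,1],[0,0,0,0,0,0,1],[38,0,0,0,0,0,1],[38,0,0,0,0,0,1],[38,0,0,0,0,0,1],[30,0,0,0,0,0,1],[20,0,0,0,0,0,1],[0,0,0,0,0,0,1],[0,0,0,0,0,0,1]]'
python3 -m pendant '[[0,0,0,0,0,0,0.67],[0,0,0,0,0,0,0.67],[0,0,0,0,0,0,0.67],[0,0,0,0,0,0,0.67],[-20,0,0,0,0,0,0.67],[-40,0,0,0,0,0,0.67],[-40,0,0,0,0,0,0.67],[-40,0,0,0,0,0,0.67],[-20,0,0,0,0,0,0.8],[0,0,0,0,0,0,1],[0,0,0,0,0,0,1]]'
python3 - <<'E'
from h import *
im,m=cap("wrist")
for c in("red","blue","orange"):
    for b in blobs(mask(im,c),80)[:3]:
        r=rect(m,b,.016)
        if r[2]<80:
            d=r[:2]-[463.5,-232]; a=np.radians(-13.3); print(c,r,"box",(d@np.array([[np.cos(a),-np.sin(a)],[np.sin(a),np.cos(a)]])).round())
t,mt=cap("top","top4")
for im,mm,n in((t,mt,"top"),(*cap("side"),"side")):
    b=[b for b in blobs(mask(im,"yellow"),500)][0]; print(n,rect(mm,b,.003), cast(mm,[b[b[:,1].argmin()]],.003)[0].round(4))
    for g in blobs(mask(im,"green"),15):
        r=rect(mm,g,.012); 
        if r[2]<80: print("green?",r)
print(delta((.46,.253,.15)))
E
```

```text
t: 16.13
tcp_pos: [0.4683, -0.2058, 0.0096]
tool_rot: [[-0.001, 0.231, 0.973], [0.001, 0.973, -0.231], [-1.0, 0.001, -0.001]]
ft_force: [0.9, 0.7, -0.2]
grip_width: 0.197
t: 17.05
tcp_pos: [0.4692, -0.2068, 0.1722]
tool_rot: [[0.003, 0.231, 0.973], [-0.002, 0.973, -0.231], [-1.0, -0.001, 0.004]]
ft_force: [-1.2, 0.2, -0.7]
grip_width: -0.001
red [ 411.2 -229.4   61.4   18.4   -7.5] box [-51. -10.]
blue [ 467.  -204.9   61.4   18.   -13.8] box [-3. 27.]
orange [ 496.3 -260.1   61.7   18.7  -16.2] box [ 38. -20.]
orange [ 545.8 -522.8   46.5   27.8  -87.5] box [ 147. -264.]Traceback (most recent call last):
  File "<stdin>", line 10, in <module>
IndexError: list index out of range
```

View pics/top4.png

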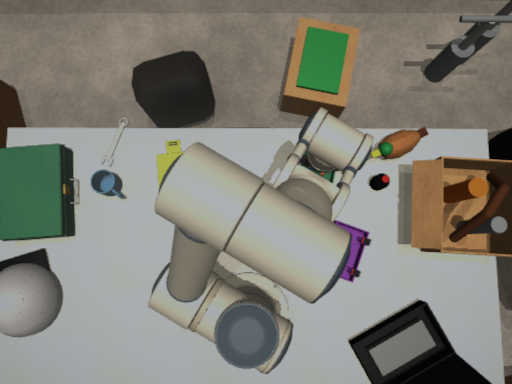

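The arm hides part of the lid, but its tab is still at (174,140), so the lid hasn't been knocked. All three lures are in the box. I'll go above the lid with the fingers shut.

```bash
python3 - <<'E'
from h import *
print(delta((.452,.252,.10),95.7))
E
```

```text
[[70.0, 442.3, -121.5], ('turn about x (units)', np.float64(-3.18))]
```

```bash
python3 -m pendant '[[0,34,-9,0,0,0,1],[0,34,-9,0,0,0,1],[0,34,-9,0,0,0,1],[0,34,-9,0,0,0,1],[0,34,-9,0,0,0,1],[0,34,-9,0,0,0,1],[0,34,-9,0,0,0,1],[0,34,-10,0,0,0,1],[0,34,-10,0,0,0,1],[0,34,-10,0,0,0,1],[0,34,-10,0,0,0,1],[0,34,-9,0,0,0,1],[0,34,-9,0,0,0,1],[0,0,0,-0.8,0,0,1],[0,0,0,-0.8,0,0,1],[0,0,0,-0.8,0,0,1],[0,0,0,-0.8,0,0,1],[0,0,0,0,0,0,1],[0,0,0,0,0,0,1]]'
python3 - <<'E'
from h import *
for n in("top","side","wrist"):
    im,mm=cap(n,"lid_"+n)
    b=blobs(mask(im,"yellow"),100)
    for c in b[:1]: print(n,c.mean(0),c.min(0),c.max(0),rect(mm,c,.003))
print(delta((.452,.252,.008)))
E
```

```text
t: 18.78
tcp_pos: [0.4526, 0.2509, 0.1694]
tool_rot: [[-0.002, -0.098, 0.995], [-0.001, 0.995, 0.098], [-1.0, -0.0, -0.002]]
ft_force: [1.1, 0.3, 0.3]
grip_width: 0.001
top [185.39583333 169.65972222] [175 140] [194 202] [484.2 220.3 225.6  53.1   7.5]
side [218.26356589 156.41860465] [187 139] [246 178] [475.7 254.  224.8 122.7   6.7]
wrist [254.25476603 173.92894281] [194  94] [314 255] [458.1 252.1 180.5 121.9   5.7]
[[161.9, 1.2, -0.7]]
```

View pics/lid_wrist.png

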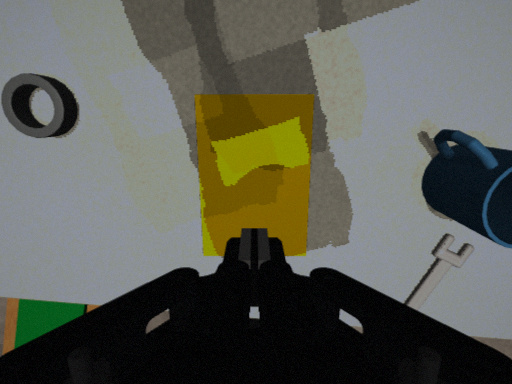

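The wrist view shows the whole plate at (254,174): centre (458,252) mm, 180×122 mm, yaw 5.7°. I'll descend and press.

```bash
python3 -m pendant '[[38,0,0,0,0,0,1],[38,0,0,0,0,0,1],[38,0,0,0,0,0,1],[30,0,0,0,0,0,1],[14,0,0,0,0,0,1],[4,0,0,0,0,0,1],[0,0,0,0,0,0,1],[0,0,0,0,0,0,1]]'
python3 -m pendant '[[2,0,0,0,0,0,1],[0,0,0,0,0,0,1],[0,0,0,0,0,0,1]]'
```

```text
t: 19.6
tcp_pos: [0.4536, 0.2511, 0.009]
tool_rot: [[0.001, -0.1, 0.995], [0.0, 0.995, 0.1], [-1.0, 0.0, 0.001]]
ft_force: [-0.3, 0.3, -0.0]
grip_width: -0.001
t: 19.85
tcp_pos: [0.4536, 0.2512, 0.0071]
tool_rot: [[0.001, -0.101, 0.995], [0.001, 0.995, 0.101], [-1.0, 0.0, 0.001]]
ft_force: [0.4, -0.3, 0.2]
grip_width: 0.001
```

```bash
for i in 1 2; do python3 -m pendant '[[2,0,0,0,0,0,1],[0,0,0,0,0,0,1],[0,0,0,0,0,0,1]]'|grep -E "tcp|force"; done; python3 -m pendant '[[1,0,0,0,0,0,1],[0,0,0,0,0,0,1],[0,0,0,0,0,0,1]]'|grep -E "tcp|force"
```

```text
tcp_pos: [0.4531, 0.251, 0.0043]
ft_force: [-0.6, 0.1, -0.1]
tcp_pos: [0.4533, 0.2511, 0.003]
ft_force: [-3.9, -1.5, 20.8]
tcp_pos: [0.4533, 0.2511, 0.0029]
ft_force: [-7.1, -3.1, 43.9]
```

```bash
python3 -m pendant '[[-1,0,0,0,0,0,1],[-0.3,0,0,0,0,0,1],[0,0,2,0,0,0,1],[0,0,4,0,0,0,1],[0,0,5,0,0,0,1],[0,0,5,0,0,0,1],[0,0,5,0,0,0,1],[0,0,5,0,0,0,1],[0,0,4,0,0,0,1]]'
python3 - <<'E'
from h import *
im,mm=cap("side"); c=blobs(mask(im,"yellow"),100)[0]; print(rect(mm,c,.003))
E
```

```text
t: 21.35
tcp_pos: [0.4806, 0.2534, 0.0029]
tool_rot: [[-0.004, -0.101, 0.995], [-0.001, 0.995, 0.101], [-1.0, -0.001, -0.004]]
ft_force: [-16.2, -2.5, 28.3]
grip_width: 0.003
[503.  255.9 224.5 123.2   5.8]
```

```bash
python3 -m pendant '[[0,0,4,0,0,0,1],[0,0,5,0,0,0,1],[0,0,5,0,0,0,1],[0,0,5,0,0,0,1],[0,0,5,0,0,0,1],[0,0,5,0,0,0,1],[0,0,5,0,0,0,1],[0,0,5,0,0,0,1],[0,0,5,0,0,0,1],[0,0,5,0,0,0,1],[0,0,5,0,0,0,1],[0,0,5,0,0,0,1],[0,0,3,0,0,0,1],[0,0,0,0,0,0,1]]'
python3 - <<'E'
from h import *
for n in("side","top"):
    im,mm=cap(n,"s_"+n); c=blobs(mask(im,"yellow"),100)[0]; print(n,rect(mm,c,.003))
E
```

```text
t: 22.57
tcp_pos: [0.5438, 0.2601, 0.003]
tool_rot: [[-0.002, -0.101, 0.995], [-0.0, 0.995, 0.101], [-1.0, -0.0, -0.002]]
ft_force: [-8.2, -0.7, 19.8]
grip_width: -0.003
side [566.8 262.7 226.4 123.6   6.2]
top [581.2 215.6 127.3  24.    4.8]
```

```bash
python3 -m pendant '[[-4,0,0,0,0,0,1],[-20,0,0,0,0,0,1],[-35,0,0,0,0,0,0.5],[-40,0,0,0,0,0,0],[-40,0,0,0,0,0,0],[0,0,20,0,0,0,0],[0,0,20,0,0,0,0],[0,0,0,0,0,0,0],[0,0,0,0,0,0,0]]'
python3 - <<'E'
from h import *
for n in("wrist","side","top"):
    im,mm=cap(n,"tab_"+n); c=blobs(mask(im,"yellow"),100)[0]; print(n,rect(mm,c,.003))
E
```

```text
t: 23.42
tcp_pos: [0.5848, 0.2642, 0.1412]
tool_rot: [[-0.0, -0.1, 0.995], [-0.0, 0.995, 0.1], [-1.0, -0.0, -0.0]]
ft_force: [-1.0, 0.9, -0.3]
grip_width: 0.973
wrist [571.5 263.5 226.1 121.7   5.8]
side [566.6 262.7 225.6 122.9   5.9]
top [571.7 219.4 144.4  33.2   4.8]
```

View pics/tab_wrist.png

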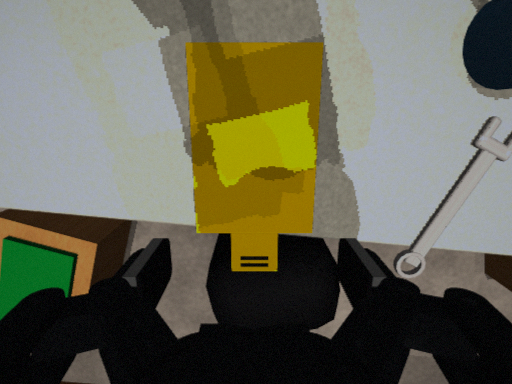

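The tab (255,254) is fully past the edge (row ~235). The wrench's tip is nearby at (410,262), so I'll check clearance.

```bash
python3 - <<'E'
from h import *
m=ctrl.camera_model("wrist")
print(cast(m,[[410,262],[400,268],[395,255],[255,270],[232,271],[277,271]],.003).round(3))
print(delta((.6655,.273,-.021),95.8))
E
```

```text
[[0.654 0.441 0.003]
 [0.663 0.432 0.003]
 [0.648 0.423 0.003]
 [0.681 0.276 0.003]
 [0.685 0.251 0.003]
 [0.68  0.3   0.003]]
[[161.8, 0.6, 82.9], ('turn about x (units)', np.float64(0.0))]
```

```bash
python3 -m pendant '[[0,1,28,0,0,0,0.2],[0,0,28,0,0,0,0.2],[0,0,27,0,0,0,0.2],[0,0,0,0,0,0,0.2],[30,0,0,0,0,0,0.2],[38,0,0,0,0,0,0.2],[38,0,0,0,0,0,0.2],[30,0,0,0,0,0,0.2],[16,0,0,0,0,0,0.2],[10,0,0,0,0,0,0.2],[0,0,0,0,0,0,0.2],[0,0,0,0,0,0,0.2]]'
python3 -m pendant '[[0,0,0,0,0,0,0.3],[0,0,0,0,0,0,0.4],[0,0,0,0,0,0,0.5],[0,0,0,0,0,0,0.6],[0,0,0,0,0,0,1],[0,0,0,0,0,0,1],[0,0,0,0,0,0,1],[0,0,0,0,0,0,1],[0,0,0,0,0,0,1]]' 60
```

```text
t: 24.57
tcp_pos: [0.6668, 0.2738, -0.0199]
tool_rot: [[-0.0, -0.101, 0.995], [0.0, 0.995, 0.101], [-1.0, 0.0, -0.0]]
ft_force: [-0.1, 0.4, 0.5]
grip_width: 0.802
t: 25.32
tcp_pos: [0.6678, 0.274, -0.019]
tool_rot: [[0.002, -0.101, 0.995], [0.001, 0.995, 0.101], [-1.0, 0.0, 0.002]]
ft_force: [-0.0, 0.5, 7.2]
grip_width: 0.561
```

```bash
python3 -m pendant '[[0,0,0,0,0,0,1],[0,0,0,0,0,0,1],[-2,0,0,0,0,0,1],[-4,0,0,0,0,0,1],[-6,0,0,0,0,0,1],[-8,0,0,0,0,0,1],[-8,0,0,0,0,0,1],[-8,0,0,0,0,0,1],[-8,0,0,0,0,0,1],[-8,0,0,0,0,0,1],[-8,0,0,0,0,0,1],[0,0,0,0,0,0,1],[0,0,0,0,0,0,1]]' 100
python3 - <<'E'
from h import *
im,mm=cap("wrist","lift_w"); c=blobs(mask(im,"yellow"),100)[0]
print(rect(mm,c,.045)); cv2.imwrite("pics/lift.png",np.hstack([im,cap("side")[0][90:300,130:340].repeat(2,0).repeat(2,1)[:384,:288]]))
E
```

```text
t: 26.4
tcp_pos: [0.6672, 0.2738, 0.0402]
tool_rot: [[0.001, -0.101, 0.995], [0.0, 0.995, 0.101], [-1.0, 0.0, 0.001]]
ft_force: [0.5, 0.4, -1.2]
grip_width: 0.544
[624.8 269.6 139.1 135.6   5.8]
```

View pics/lift.png

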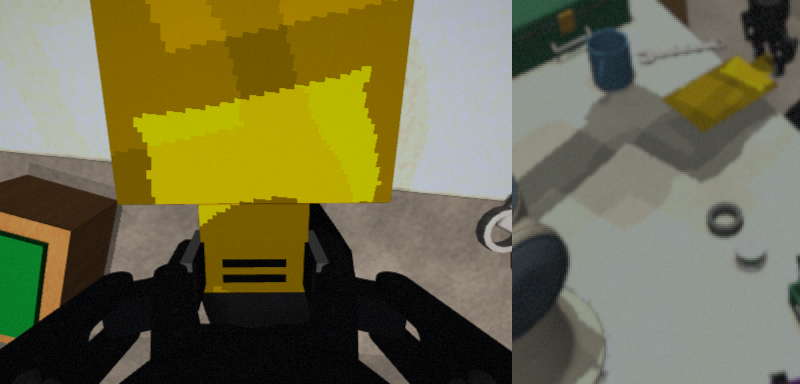

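The lid is up, held by the tab with a droop of about 2.5°. The plate's front edge is at row 203 and the tab end at row 292. I'll carry it over the box.

```bash
python3 -m pendant '[[-10,0,0,0,0,0,1],[-15,0,0,0,0,0,1],[-20,0,0,0,0,0,1],[-20,0,0,0,0,0,1],[-20,0,0,0,0,0,1],[-20,0,0,0,0,0,1],[-15,0,0,0,0,0,1],[-10,0,0,0,0,0,1],[0,0,0,0.3,0,0,1],[0,0,0,0.5,0,0,1],[0,0,0,0.5,0,0,1],[0,0,0,0.5,0,0,1],[0,0,0,0.5,0,0,1],[0,0,0,0.5,0,0,1],[0,0,0,0.38,0,0,1],[0,0,0,0,0,0,1]]'
python3 - <<'E'
from h import *
print(delta((.579,-.259,.17),76.7))
E
```

```text
t: 27.83
tcp_pos: [0.6667, 0.2736, 0.1693]
tool_rot: [[-0.001, 0.232, 0.973], [-0.0, 0.973, -0.232], [-1.0, -0.0, -0.001]]
ft_force: [0.1, -0.2, -1.0]
grip_width: 0.539
[[-0.5, -538.4, 38.2], ('turn about x (units)', np.float64(-0.02))]
```

```bash
python3 -m pendant '[[0,-10,0,0,0,0,1],[0,-20,2,0,0,0,1],[0,-30,2,0,0,0,1],[0,-30,2,0,0,0,1],[0,-30,2,0,0,0,1],[0,-30,2,0,0,0,1],[0,-30,2,0,0,0,1],[0,-30,2,0,0,0,1],[0,-30,2,0,0,0,1],[0,-30,2,0,0,0,1],[0,-30,2,0,0,0,1],[0,-30,2,0,0,0,1],[0,-30,2,0,0,0,1],[0,-30,2,0,0,0,1],[0,-30,2,0,0,0,1],[0,-30,2,0,0,0,1],[0,-30,2,0,0,0,1],[0,-30,2,0,0,0,1],[0,-20,2,0,0,0,1],[0,-8,2,0,0,0,1]]'
python3 -m pendant '[[0,0,0,0,0,0,1],[0,0,0,0,0,0,1],[20,0,0,0,0,0,1],[20,0,0,0,0,0,1],[20,0,0,0,0,0,1],[20,0,0,0,0,0,1],[10,0,0,0,0,0,1],[0,0,0,0,0,0,1],[0,0,0,0,0,0,1]]'
python3 - <<'E'
from h import *
print(delta((.579,-.259,.08),76.7))
a,ma=cap("wrist"); s,ms=cap("side","sb"); t,mt=cap("top")
cv2.imwrite("pics/hov.png",np.hstack([a,cv2.resize(s[190:290,240:370],None,fx=2.2,fy=3.84)[:384,:288]]))
for im,mm in((a,ma),(s,ms)):
    c=blobs(mask(im,"yellow"),100)[0]; print(rect(mm,c,.1), c.min(0),c.max(0))
E
```

```text
t: 29.5
tcp_pos: [0.579, -0.2618, 0.1696]
tool_rot: [[-0.0, 0.231, 0.973], [-0.001, 0.973, -0.231], [-1.0, -0.001, -0.0]]
ft_force: [0.7, -0.9, -0.0]
grip_width: 0.543
t: 30.25
tcp_pos: [0.5804, -0.2578, 0.0798]
tool_rot: [[-0.0, 0.229, 0.974], [0.0, 0.974, -0.229], [-1.0, 0.0, -0.0]]
ft_force: [0.2, 0.3, -0.2]
grip_width: 0.544
[[-0.2, -1.5, -1.1], ('turn about x (units)', np.float64(0.01))]
[ 538.8 -247.5  129.1  120.8  -13.2] [90  0] [413 302]
[ 480.4 -238.4  231.2  126.8  -12.2] [268 203] [341 252]
```

View pics/hov.png

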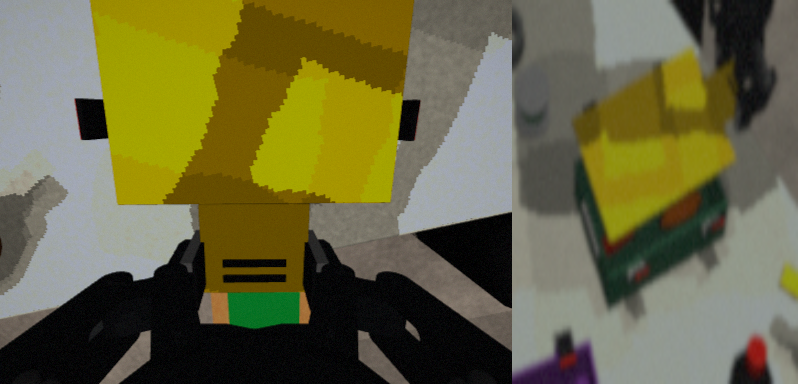

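Over the box, the lid (side view) is square above it, with the +x clips showing symmetrically at (92,118) and (410,120). I'll lower it.

```bash
python3 -m pendant '[[10,-1,-1,0,0,0,1],[10,0,0,0,0,0,1],[10,0,0,0,0,0,1],[6,0,0,0,0,0,1],[4,0,0,0,0,0,1],[0,0,0,0,0,0,1],[0,0,0,0,0,0,1]]'
for i in 1 2 3; do python3 -m pendant '[[3,0,0,0,0,0,1],[0,0,0,0,0,0,1],[0,0,0,0,0,0,1]]'|grep -E "tcp|force"; done
```

```text
t: 30.98
tcp_pos: [0.579, -0.2594, 0.0393]
tool_rot: [[-0.0, 0.23, 0.973], [0.0, 0.973, -0.23], [-1.0, 0.0, -0.0]]
ft_force: [-0.0, -0.5, -1.1]
grip_width: 0.545
tcp_pos: [0.5791, -0.2594, 0.0367]
ft_force: [-0.6, 0.9, -1.1]
tcp_pos: [0.579, -0.2593, 0.0335]
ft_force: [-0.9, -0.3, -0.3]
tcp_pos: [0.5789, -0.2593, 0.0304]
ft_force: [-0.6, -1.0, -0.8]
```

```bash
for i in 1 2 3 4 5; do python3 -m pendant '[[1.5,0,0,0,0,0,1],[0,0,0,0,0,0,1],[0,0,0,0,0,0,1]]'|grep -E "tcp|force"; done
```

```text
tcp_pos: [0.579, -0.2594, 0.029]
ft_force: [-0.5, -0.9, -0.1]
tcp_pos: [0.5792, -0.2594, 0.0277]
ft_force: [0.3, -1.2, 4.1]
tcp_pos: [0.5792, -0.2595, 0.0265]
ft_force: [-1.6, 1.3, 9.3]
tcp_pos: [0.5792, -0.2595, 0.0253]
ft_force: [-2.8, 1.4, 15.3]
tcp_pos: [0.5792, -0.2595, 0.0242]
ft_force: [-4.6, 1.8, 20.9]
```

```bash
python3 -m pendant '[[1,0,0,0,0,0,1],[0,0,0,0,0,0,0.42],[0,0,0,0,0,0,0.38],[0,0,0,0,0,0,0.3],[0,0,0,0,0,0,0.2],[0,0,0,0,0,0,0.2],[0,0,0,0,0,0,0.2],[0,0,0,0,0,0,0.2]]' 40
python3 -m pendant '[[-10,0,0,0,0,0,0.2],[-25,0,0,0,0,0,0.2],[-40,0,0,0,0,0,0.2],[-40,0,0,0,0,0,0.2],[-30,0,0,0,0,0,0.2],[0,0,-30,0,0,0,0.5],[0,0,-30,0,0,0,1],[0,0,0,0,0,0,1],[0,0,0,0,0,0,1]]'
python3 - <<'E'
from h import *
a,ma=cap("wrist","laid_w"); s,ms=cap("side")
for im,mm in((a,ma),(s,ms)):
    c=blobs(mask(im,"yellow"),100)[0]; print(rect(mm,c,.049), c.min(0),c.max(0))
E
```

```text
t: 33.65
tcp_pos: [0.579, -0.2593, 0.022]
tool_rot: [[-0.0, 0.23, 0.973], [0.0, 0.973, -0.23], [-1.0, 0.0, -0.0]]
ft_force: [-0.4, 0.1, -0.6]
grip_width: 0.804
t: 34.4
tcp_pos: [0.5195, -0.2453, 0.1682]
tool_rot: [[0.0, 0.23, 0.973], [-0.0, 0.973, -0.23], [-1.0, -0.0, 0.0]]
ft_force: [0.4, -0.5, -0.0]
grip_width: 0.236
[ 484.5 -236.9  225.7  122.   -13. ] [176   5] [328 261]
[ 478.6 -238.4  228.5  126.6  -13.1] [267 214] [344 263]
```

View pics/laid_w.png

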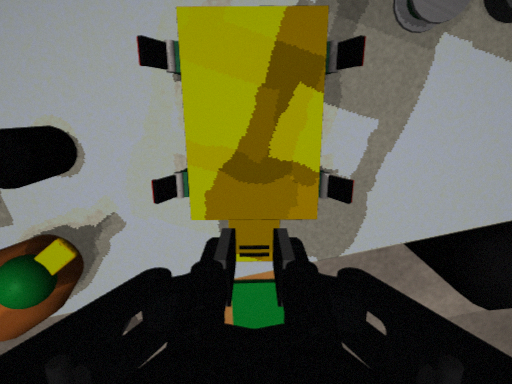

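The lid lies square on the box, with its centre within about 1 mm of the box estimate and yaw -13.0°. All four clips are open. I'll check the hinge positions against the picture.

```bash
python3 - <<'E'
from h import *
m=ctrl.camera_model("wrist"); a=np.radians(-13.2); R2=np.array([[np.cos(a),-np.sin(a)],[np.sin(a),np.cos(a)]])
for k,p in dict(a=(55,68),b=(-55,68),c=(-55,-68),d=(55,-68)).items():
    w=np.r_[R2@p/1e3+[.463,-.232],.0505]; print(k,w.round(4),proj(m,w).round(),delta(w+[0,0,.05])[0])
E
```

```text
a [ 0.5321 -0.1784  0.0505] [[327. 182.]] [67.2, 68.3, -5.1]
b [ 0.425  -0.1532  0.0505] [[336.  51.]] [67.1, 68.1, -115.1]
c [ 0.3939 -0.2856  0.0505] [[170.  52.]] [67.1, -67.9, -114.9]
d [ 0.501  -0.3108  0.0505] [[180. 182.]] [67.3, -67.7, -4.9]
```

The projected hinges match the picture (clips at (327,187), (184,185), (332,55) and (172,55)). I'll close clip a: approach from outside, sweep inward, press.

```bash
python3 -m pendant '[[0,38,-2,0,0,0,1],[0,38,-2,0,0,0,1],[0,38,-1,0,0,0,1],[0,0,0,0,0,0,1],[38,0,0,0,0,0,1],[38,0,0,0,0,0,1],[22,0,0,0,0,0,1],[10,0,0,0,0,0,1],[0,0,0,0,0,0,1],[0,0,0,0,0,0,1]]'
python3 -m pendant '[[0,-7,0,0,0,0,1],[0,-8,0,0,0,0,1],[0,-8,0,0,0,0,1],[0,-8,0,0,0,0,1],[0,-8,0,0,0,0,1],[0,-8,0,0,0,0,1],[0,-8,0,0,0,0,1],[0,-8,0,0,0,0,1],[0,0,0,0,0,0,1],[0,0,0,0,0,0,1]]'
python3 -m pendant '[[2,0,0,0,0,0,1],[2,0,0,0,0,0,1],[0,0,0,0,0,0,1],[0,0,0,0,0,0,1]]'
```

```text
t: 35.33
tcp_pos: [0.5428, -0.1337, 0.0595]
tool_rot: [[0.0, 0.23, 0.973], [-0.0, 0.973, -0.23], [-1.0, -0.0, 0.0]]
ft_force: [1.6, -0.4, 0.5]
grip_width: 0.004
t: 36.17
tcp_pos: [0.5273, -0.1954, 0.059]
tool_rot: [[-0.0, 0.231, 0.973], [-0.0, 0.973, -0.231], [-1.0, -0.0, -0.0]]
ft_force: [0.3, 0.8, 0.3]
grip_width: 0.005
t: 36.5
tcp_pos: [0.5277, -0.1947, 0.055]
tool_rot: [[0.0, 0.229, 0.973], [-0.0, 0.973, -0.229], [-1.0, -0.0, 0.0]]
ft_force: [-0.7, -1.6, 3.6]
grip_width: 0.0
```

```bash
python3 -m pendant '[[0.5,0,0,0,0,0,1],[0,0,0,0,0,0,1],[0,0,0,0,0,0,1]]'|grep -E "tcp|force"
python3 -m pendant '[[-10,0,0,0,0,0,1],[-30,0,0,0,0,0,1],[-30,0,0,0,0,0,1],[0,-33,-22,0,0,0,1],[0,-33,-22,0,0,0,1],[0,-33,-22,0,0,0,1],[0,-33,-22,0,0,0,1],[0,-33,-22,0,0,0,1],[0,0,0,0,0,0,1],[0,0,0,0,0,0,1]]'
python3 - <<'E'
from h import *
print(delta((.3939-.0105,-.2856-.0448,.0595),76.8))
im,m=cap("wrist","clipa"); s,ms=cap("side","clipa_s")
cv2.imwrite("pics/ca.png",np.hstack([im,cv2.resize(s[180:280,240:350],None,fx=2.6,fy=3.84)]))
E
```

```text
tcp_pos: [0.5277, -0.1947, 0.0549]
ft_force: [-2.7, -0.8, 10.8]
t: 37.58
tcp_pos: [0.3813, -0.3312, 0.1249]
tool_rot: [[-0.0, 0.233, 0.972], [0.0, 0.972, -0.233], [-1.0, 0.0, -0.0]]
ft_force: [0.4, -0.4, -0.2]
grip_width: -0.001
[[65.4, 1.3, 1.8], ('turn about x (units)', np.float64(-0.05))]
```

View pics/ca.png

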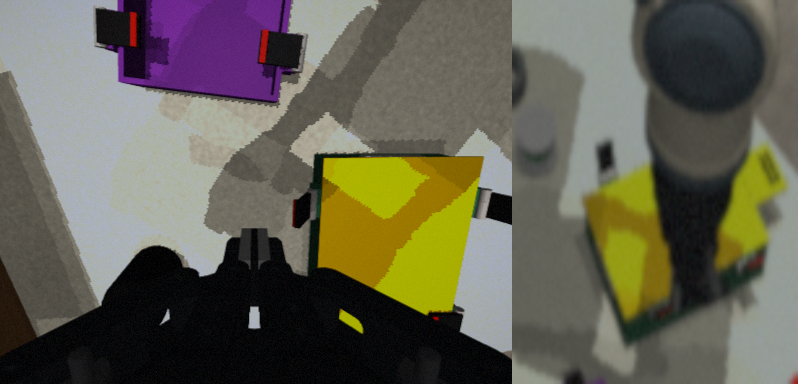

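Clip a is down at (445,318) and clip c is still open at (302,208). I'll verify the lid's -x corners (322,157) and (484,157), since the green wall shows at left.

```bash
python3 - <<'E'
from h import *
m=ctrl.camera_model("wrist"); im=cv2.imread("pics/clipa.png")
c=cast(m,[[322,157],[484,157],[317,270]],.049)
a=np.radians(-13.2); R2=np.array([[np.cos(a),-np.sin(a)],[np.sin(a),np.cos(a)]])
print(((c[:,:2]-[.463,-.232])@R2*1000).round(1), "expect (-91,-61),(-91,61),(*,-61)")
E
```

```text
[[-90.4 -61.1]
 [-90.1  61.4]
 [  5.6 -59.4]] expect (-91,-61),(-91,61),(*,-61)
```

Lid is still in place. Now clip c.

```bash
python3 -m pendant '[[25,1,2,0,0,0,1],[25,0,0,0,0,0,1],[15,0,0,0,0,0,1],[0,0,0,0,0,0,1],[0,0,0,0,0,0,1],[0,7,0,0,0,0,1],[0,8,0,0,0,0,1],[0,8,0,0,0,0,1],[0,8,0,0,0,0,1],[0,8,0,0,0,0,1],[0,8,0,0,0,0,1],[0,8,0,0,0,0,1],[0,8,0,0,0,0,1],[0,0,0,0,0,0,1],[0,0,0,0,0,0,1]]'
python3 -m pendant '[[2,0,0,0,0,0,1],[2.5,0,0,0,0,0,1],[0,0,0,0,0,0,1],[0,0,0,0,0,0,1]]'
```

```text
t: 38.93
tcp_pos: [0.3992, -0.2676, 0.0595]
tool_rot: [[-0.0, 0.229, 0.973], [0.001, 0.973, -0.229], [-1.0, 0.0, -0.001]]
ft_force: [0.4, 1.0, 1.4]
grip_width: -0.003
t: 39.27
tcp_pos: [0.3993, -0.2686, 0.055]
tool_rot: [[0.0, 0.23, 0.973], [0.0, 0.973, -0.23], [-1.0, 0.0, 0.0]]
ft_force: [1.3, 1.9, 4.7]
grip_width: -0.0
```

```bash
python3 -m pendant '[[0.5,0,0,0,0,0,1],[0,0,0,0,0,0,1],[-10,0,0,0,0,0,1],[-30,0,0,0,0,0,1],[-30,0,0,0,0,0,1],[-30,0,0,0,0,0,1],[0,33,0,0,0,0,1],[0,33,0,0,0,0,1],[0,33,0,0,0,0,1],[0,33,0,0,0,0,1],[0,32,0,0,0,0,1],[0,0,0,0,0,0,1],[0,0,0,0,0,0,1]]'
python3 - <<'E'
from h import *
print(delta((.425+.0105,-.1532+.0448,.0595),76.8))
im,m=cap("wrist","clipc")
E
```

```text
t: 40.35
tcp_pos: [0.4371, -0.1077, 0.1544]
tool_rot: [[-0.0, 0.227, 0.974], [0.0, 0.974, -0.227], [-1.0, -0.0, -0.0]]
ft_force: [-0.3, -0.5, 0.1]
grip_width: -0.001
[[94.9, -1.1, -1.3], ('turn about x (units)', np.float64(0.01))]
```

View pics/clipc.png

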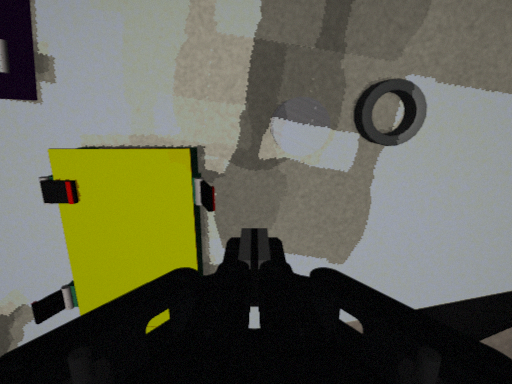

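Clip c is folded down over the lid at (58,190), while b (205,195) and d (55,303) are still open. Now clip b.

```bash
python3 -m pendant '[[30,-1,-1,0,0,0,1],[30,0,0,0,0,0,1],[25,0,0,0,0,0,1],[10,0,0,0,0,0,1],[0,0,0,0,0,0,1],[0,0,0,0,0,0,1],[0,-7,0,0,0,0,1],[0,-8,0,0,0,0,1],[0,-8,0,0,0,0,1],[0,-8,0,0,0,0,1],[0,-8,0,0,0,0,1],[0,-8,0,0,0,0,1],[0,-8,0,0,0,0,1],[0,-8,0,0,0,0,1],[0,0,0,0,0,0,1],[0,0,0,0,0,0,1]]'
python3 -m pendant '[[2,0,0,0,0,0,1],[2.5,0,0,0,0,0,1],[0.5,0,0,0,0,0,1],[0,0,0,0,0,0,1],[0,0,0,0,0,0,1]]'
python3 -m pendant '[[-10,0,0,0,0,0,1],[-30,0,0,0,0,0,1],[-30,0,0,0,0,0,1],[0,-33,22,0,0,0,1],[0,-33,22,0,0,0,1],[0,-33,22,0,0,0,1],[0,-33,22,0,0,0,1],[0,-33,22,0,0,0,1],[0,0,0,0,0,0,1],[0,0,0,0,0,0,1]]'
python3 - <<'E'
from h import *
print(delta((.501-.0105,-.3108-.0448,.0595),76.8))
E
```

```text
t: 41.73
tcp_pos: [0.4211, -0.1712, 0.0595]
tool_rot: [[-0.0, 0.231, 0.973], [-0.0, 0.973, -0.231], [-1.0, -0.0, -0.0]]
ft_force: [-0.2, 0.5, -0.1]
grip_width: -0.002
t: 42.15
tcp_pos: [0.4214, -0.1707, 0.0548]
tool_rot: [[0.0, 0.229, 0.973], [-0.001, 0.973, -0.229], [-1.0, -0.0, 0.001]]
ft_force: [-2.4, -1.5, 14.6]
grip_width: -0.004
t: 42.98
tcp_pos: [0.4907, -0.3579, 0.1237]
tool_rot: [[-0.0, 0.231, 0.973], [-0.0, 0.973, -0.231], [-1.0, -0.0, -0.0]]
ft_force: [-0.7, 0.9, -0.2]
grip_width: -0.002
[[64.2, 2.2, -0.8], ('turn about x (units)', np.float64(-0.03))]
```

```bash
python3 -m pendant '[[25,2,-1,0,0,0,1],[25,0,0,0,0,0,1],[14,0,0,0,0,0,1],[0,0,0,0,0,0,1],[0,0,0,0,0,0,1],[0,7,0,0,0,0,1],[0,8,0,0,0,0,1],[0,8,0,0,0,0,1],[0,8,0,0,0,0,1],[0,8,0,0,0,0,1],[0,8,0,0,0,0,1],[0,8,0,0,0,0,1],[0,8,0,0,0,0,1],[0,0,0,0,0,0,1],[0,0,0,0,0,0,1]]'
python3 -m pendant '[[2,0,0,0,0,0,1],[2.5,0,0,0,0,0,1],[0.5,0,0,0,0,0,1],[0,0,0,0,0,0,1],[0,0,0,0,0,0,1]]'
python3 -m pendant '[[-10,0,0,0,0,0,1],[-30,0,0,0,0,0,1],[-35,0,0,0,0,0,1],[-35,0,0,0,0,0,1],[0,30,0,0,0,0,1],[0,20,0,0,0,0,1],[0,0,0,0,0,0,1],[0,0,0,0,0,0,1]]'
python3 - <<'E'
from h import *
im,m=cap("wrist","fin"); c=blobs(mask(im,"yellow"),100)[0]; print(rect(m,c,.049))
E
```

```text
t: 44.23
tcp_pos: [0.5044, -0.2924, 0.0605]
tool_rot: [[-0.0, 0.229, 0.973], [0.0, 0.973, -0.229], [-1.0, 0.0, -0.0]]
ft_force: [-0.2, 0.4, 1.4]
grip_width: 0.002
t: 44.65
tcp_pos: [0.5042, -0.2933, 0.0554]
tool_rot: [[-0.0, 0.23, 0.973], [0.0, 0.973, -0.23], [-1.0, 0.0, -0.0]]
ft_force: [-0.4, 0.2, 0.8]
grip_width: -0.001
t: 45.32
tcp_pos: [0.516, -0.2437, 0.1665]
tool_rot: [[0.001, 0.228, 0.974], [-0.0, 0.974, -0.228], [-1.0, -0.0, 0.001]]
ft_force: [0.1, 0.5, 0.1]
grip_width: 0.002
[ 470.5 -233.7  196.9  121.8  -12.9]
```

View pics/fin.png

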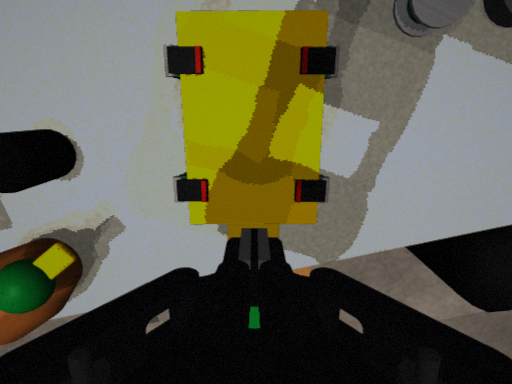

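All four clips look down over the lid: (184,60), (320,60), (191,190) and (311,190). Clip d only felt 0.8 N, so I'll press it once more.

```bash
python3 -m pendant '[[0,-30,0,0,0,0,1],[0,-20,0,0,0,0,1],[0,0,0,0,0,0,1],[35,0,0,0,0,0,1],[35,0,0,0,0,0,1],[28,0,0,0,0,0,1],[10,0,0,0,0,0,1],[2,0,0,0,0,0,1],[0.8,0,0,0,0,0,1],[0,0,0,0,0,0,1],[0,0,0,0,0,0,1]]'
python3 -m pendant '[[0.6,0,0,0,0,0,1],[0,0,0,0,0,0,1],[0,0,0,0,0,0,1]]'
```

```text
t: 46.28
tcp_pos: [0.5046, -0.2936, 0.0555]
tool_rot: [[0.001, 0.23, 0.973], [-0.001, 0.973, -0.23], [-1.0, -0.0, 0.001]]
ft_force: [1.0, -0.4, 0.1]
grip_width: 0.002
t: 46.53
tcp_pos: [0.5047, -0.2936, 0.055]
tool_rot: [[0.001, 0.23, 0.973], [-0.001, 0.973, -0.23], [-1.0, -0.001, 0.001]]
ft_force: [-0.3, -0.9, 6.8]
grip_width: -0.0
```

```bash
python3 -m pendant '[[0.4,0,0,0,0,0,1],[0,0,0,0,0,0,1],[-10,0,0,0,0,0,1],[-30,0,0,0,0,0,1],[-35,0,0,0,0,0,1],[-35,0,0,0,0,0,1],[0,30,0,0,0,0,1],[0,20,0,0,0,0,1],[0,0,0,0,0,0,1],[0,0,0,0,0,0,1]]'
python3 - <<'E'
from h import *
im,m=cap("wrist","fin2"); c=blobs(mask(im,"yellow"),100)[0]; p=c
k=cast(m,[[176,11],[328,11],[319,224],[191,224]],.049); print(k.mean(0).round(4))
for b in blobs(mask(im,"red"),20): print("ridge",b.mean(0).round(),)
print(rect(m,c,.049)); ctrl.job_done()
E
```

```text
t: 47.37
tcp_pos: [0.5161, -0.2437, 0.1646]
tool_rot: [[0.001, 0.228, 0.974], [-0.0, 0.974, -0.228], [-1.0, -0.0, 0.001]]
ft_force: [0.2, -1.2, -0.3]
grip_width: -0.003
[ 0.4635 -0.2308  0.049 ]
ridge [197.  59.]
ridge [305.  59.]
ridge [203. 191.]
ridge [299. 192.]
[ 470.7 -233.5  197.2  121.7  -12.9]
the job is handed in; nothing more can be done
```

I finished the job and handed it in at about 47 s of the 192 s allowed; the system reports no verdict.

- **Lures:** I found three on the table (red, blue and orange) and put all of them in the box. I saw no green lure in any view. The red one shifted a couple of centimetres inside the box after I let go of it; my check then still placed its centre about 51 mm from the box's middle, inside the walls.
- **Lid:** I pressed on it and slid it until its tab stuck out about 44 mm past the far edge. I then gripped it by the tab's sides and laid it on the box.
- **Clips:** I closed a, then c (diagonally opposite), then b and d. Clip d felt only 0.8 N on the first press, so I pressed it again and it reached 6.8 N.

**Last checks:** All four clips lie over the lid in the final wrist pictures. The lid's centre is within about 2 mm of my box estimate, and its yaw is -12.9° against -13.2° for the box. The arm was clear, and I saw no sign of the other things being moved.

**Disagreements:** The side camera read about 4 mm lower in x than the top and wrist cameras, so I relied on those two. The final automatic lid outline was cut off by the gripper, so the lid's centre comes from corners I picked in the picture.

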